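# Right the tipped reagent bottle and uncap it

### The arm

A 6-joint arm with a two-finger parallel gripper is mounted at the origin on the work surface. World frame = base frame: x ahead of the robot, y to its left, z up, the work surface at z = 0. Lengths are in mm, angles in rad, forces in N, time in s.
With the tool pointing down it reaches from about 350 to 875 mm from the base axis. Payload 4.2 kg.
Tool frame: the origin (TCP) lies at the very end of the fingers, on their centre line; the grasp point (between the pads) lies arm.grip_depth behind it (arm.grip_depth is the distance from the TCP to the grasp point, in mm); z points along the fingers, y is the direction in which the jaws open and shut (so a half turn about z gives the same grasp; the last joint's range is limited). The gripper opens to 85 mm and grips with 20 to 120 N. Pads are 22 mm wide; open, the fingers measure 114 mm over their backs; the gripper's body (76 mm by 85 mm) begins 54 mm behind the grasp point. The pads swing forward as they close: fully open they stand 13 mm farther back than shut.
Start: joints at [-0.846, 0.385, 0.008, 0, -1.194, -0.259], TCP at [280.722, -558.385, 231.312] pointing down, gripper open.
Joint ranges: [-3.14, 3.14], [-1.21, 2.06], [-1.07, 1.41], [-3.16, 2.05], [-2.99, -0.16], [-3.1, 3.1]. Speed limits (rad/s): [2.79, 2.79, 3.14, 3.14, 3.14, 3.14].

### API

Orientations are given as a unit quaternion [x, y, z, w].
In Python, from bench import arm, optics, workorder gives the robot as it stands. The module is installed in compiled form; this text tells all that it offers.
- The arm moves only by the tool play_rows, never from a script. Its arguments are lists of equal length, an entry for each row: "travel": the shift along the tool's x, y, z in m, a list of three; "rotation": the turn, a rotation vector about the tool's x, y, z in rad, a list of three; "grip": the opening, from 0 (shut) to 1 (fully open). In form: {"travel": [[x, y, z], ...], "rotation": [[rx, ry, rz], ...], "grip": [grip, ...]}. A call has 1 to 12 rows; each row shifts and turns the commanded pose from where the row before left it, along the tool's axes as they then stand; what a row does not reach is not made up. A row lasts 1/12 s, in which the tool goes at most 41.7 mm and 7.16 degrees, less where a joint would pass 70% of its speed; a pose out of reach is approached as far as the arm can. A call is refused whole if a number of a shift passes 0.0417 or a number of a turn 0.125, either way. A call with a gripper value outside its range is refused whole. The fingers move at their own pace and stop on an object; the grip force is fixed at half the most. Time passes only in rows, so rows that do not move let the fingers close. It gives the time, the measured TCP pose, the force and the opening at its end, in the units of the state.
- arm.read_state(): the state, without advancing time (a new reading comes with each control period).
- optics.get_image(name): name is "side" or "top" or "wrist"; returns a dict with "image" (480x640x3 uint8, blue, green, red), "depth" (480x640 float32, mm along the optical axis (not along the pixel's ray), 0 where there is no reading), "camera_matrix" (3x3 intrinsics, pixels), "R" (3x3) and "t" (3): a world point X has camera coordinates R X + t; the wrist camera has in their place "hand_eye" (4x4, takes a point from camera to tool coordinates, whose origin is the TCP and whose axes are the flange's). Camera axes: x right, y down, z forward; pixel columns grow to the right and rows downward; lengths in mm; the calibration is good to about 2 mm. The wrist camera is an equidistant fisheye: a pixel r from the principal point sees the ray r / f radians off the axis. A picture is of the moment at which its call begins: read the wrist's pose just before it.
- workorder.job_done(): hands the job in, once; it reports no verdict.
The state is a dict: "clock": time; "joints": joint angles; "joint_vel": joint speeds; "joint_efforts": joint torques, N m; "position": TCP position; "ee_rot": TCP orientation; "contact_force": force on the tool from outside, world axes, zero at the start; "wrist_torque": the same for the moment, N m; "gripper_width": finger opening in mm.
Only numpy, scipy, OpenCV 4.12 (cv2) and the standard library are available. Lean on these libraries where they do the work, as an engineer would, in place of code of your own. Each camera call takes 0.05 s, during which the arm holds its last target. There are 200 camera calls.

### The job

A reagent bottle has tipped over the front rail of the rack, with its loose orange cap still on. Stand it upright again in its gap in the lane, the cap staying on, and only then lift the cap off and set it gently, top side up, in the round cap dish. Leave the other bottles standing in their places.

Things in the scene. Friction and masses are not known exactly. Their poses are not given: they have to be found in the camera images.
- bottle: white square bottle, orange band: body 56 x 56 x 100 mm, then a neck 30 mm across up to 132 mm above the base; 0.2 to 0.42 kg. Origin on its axis 31 mm above the base; z along the axis to the neck. At the start the axis rises 40 degrees over level towards the rack's front: low base edge on the lane floor, base close to the back rail, cap end over the front rail. In any of the four places
- bottle_top (a point): centre of the bottle neck's top (under the cap), 132 mm from the base along the axis. The bottle can be righted by pushing its cap end up and back from under it, in front of the rack; past about 65 degrees over level it tends to drop onto its base, but can stick a little short, its base against the back rail, unless pushed fully upright
- cap: orange loose cap over the bottle's neck: a round cup upside down, 42 mm across outside, 34 mm high, walls 4 mm, top 5 mm thick, 25 g; 2 mm play all round, lifts off along the axis. Origin at the centre of its open lower rim, z to its closed top. On the bottle the rim is 103 mm above the bottle's base, 3 mm above its shoulder; the cap's top is then 137 mm above the base
- rack: fixed aluminium rack, blue ends, a lane along y for four bottles; 96 (x) by 332 mm (y). Origin at the centre of its underside, -x is its front (low rail), facing the robot's left (+y). Lane floor at z = 6 mm, inside x = -42 to 42, y = -160 to 160 mm. Walls 6 mm thick: front rail and ends up to z = 46, back rail to z = 66 mm. Places at y about -114, -38, 38, 114 mm; 20 mm between bottles
- bottle_a: white square bottle, 56 x 56 mm body with a blue band, 137 mm tall with its fixed grey round cap (42 mm across), about 0.42 kg, standing loose in the rack lane; leave it standing where it is. Origin on its axis, 31 mm above its base; z along the axis to the cap
- bottle_b: white square bottle, 56 x 56 mm body with a green band, 137 mm tall with its fixed grey round cap (42 mm across), about 0.42 kg, standing loose in the rack lane; leave it standing where it is. Origin on its axis, 31 mm above its base; z along the axis to the cap
- bottle_c: white square bottle, 56 x 56 mm body with a yellow band, 137 mm tall with its fixed grey round cap (42 mm across), about 0.42 kg, standing loose in the rack lane; leave it standing where it is. Origin on its axis, 31 mm above its base; z along the axis to the cap
- dish: fixed round cap dish, black floor and low steel rim, on the table left or right of the rack. Origin at the centre of its underside; inner floor 8 mm above the table, rim top 14 mm above the table, 64 mm across inside, about 74 mm outside

How it is judged:
By the outcome, as a careful person would: the job done as asked, in the order asked, and still so for the second after the job is handed in, with the robot touching nothing.
It also fails if it takes over 61 s, if anything falls off the work surface, if the arm or the gripper's body presses on something with over 40 N, if the wrist force passes 120 N, or if a joint passes its speed limit or range.

## Working session

There is one attempt and no reset: what is moved stays moved. The work goes in short steps, Python scripts to look and compute and a tool call to move; the robot and the scene stay as the last step left them, time stands still between calls to the robot, and variables do not carry over. Pictures are saved under pics/ and viewed, about 8 in all and at most 12, crops included, and the job is handed in when it is done.

Besides the shell and the picture viewer there is one more tool, called after "Emit:" by a JSON object that holds its "api" and its "payload", one argument or row to a line. play_rows: Moves the arm, as the interface text tells. Its arguments: {"type":"object","properties":{"travel":{"type":"array","items":{"type":"array","items":{"type":"number"}}},"rotation":{"type":"array","items":{"type":"array","items":{"type":"number"}}},"grip":{"type":"array","items":{"type":"number"}}},"required":["travel","rotation","grip"]}

```bash
mkdir -p pics
cat > h.py <<'E'
from bench import arm, optics, workorder
import numpy as np, cv2
from scipy.spatial.transform import Rotation as Rn
def world(c,u,v,d=None):
    K=c["camera_matrix"]; d=c["depth"][int(v),int(u)] if d is None else d
    p=np.array([(u-K[0,2])/K[0,0]*d,(v-K[1,2])/K[1,1]*d,d])
    return np.asarray(c["R"]).T@(p-np.asarray(c["t"]).ravel())
def cloud(c):
    K=c["camera_matrix"];d=c["depth"];v,u=np.mgrid[:480,:640]
    p=np.stack([(u-K[0,2])/K[0,0]*d,(v-K[1,2])/K[1,1]*d,d],-1)
    return (p-np.asarray(c["t"]).ravel())@np.asarray(c["R"])
E
python3 - <<'E'
from h import *
s=arm.read_state();print(s,arm.grip_depth)
for n in("top","side"):
    c=optics.get_image(n);cv2.imwrite(f"pics/{n}0.png",c["image"]);np.savez(f"{n}0.npz",**{k:c[k] for k in c})
    print(n,c["camera_matrix"],-np.asarray(c["R"]).T@np.ravel(c["t"]),c["R"])
E
```

```text
{'clock': 0.0, 'joints': array([-8.46410569e-01,  3.85567472e-01,  6.57387167e-03, -5.24613695e-04,
       -1.19397270e+00, -2.58578470e-01]), 'joint_vel': array([ 0.00130258,  0.00045091,  0.00125721,  0.00038755, -0.00167661,
       -0.00281035]), 'joint_efforts': array([ 1.95543362e-03, -3.92291558e+01,  1.88406318e+01,  4.18618217e+00,
       -4.56388952e-03, -6.68860125e-06]), 'position': array([ 280.45191073, -557.8703528 ,  230.19085403]), 'ee_rot': array([-2.30709423e-01,  9.73022058e-01,  1.07161604e-03, -2.97099388e-04]), 'contact_force': array([-0.66580387, -0.23924286,  0.0148684 ]), 'wrist_torque': array([ 0.00600757, -0.06073639,  0.0488469 ]), 'gripper_width': 85.81955922020617} 18.700000000000003
top [[463.799289     0.         313.98538848]
 [  0.         463.799289   244.94646245]
 [  0.           0.           1.        ]] [414.81839821 -27.12260727 916.6616419 ] [[ 0.01291778 -0.99974039  0.01876906]
 [-0.98118759 -0.01628956 -0.19236829]
 [ 0.19262409 -0.015931   -0.98114329]]
side [[567.31710675   0.         311.3564671 ]
 [  0.         567.31710675 242.32979191]
 [  0.           0.           1.        ]] [210.65528994 698.74177718 792.6276031 ] [[-0.87978851 -0.47495208  0.01981636]
 [-0.3232759   0.56722412 -0.75746253]
 [ 0.34851809 -0.67281298 -0.65257783]]
```

View pics/top0.png

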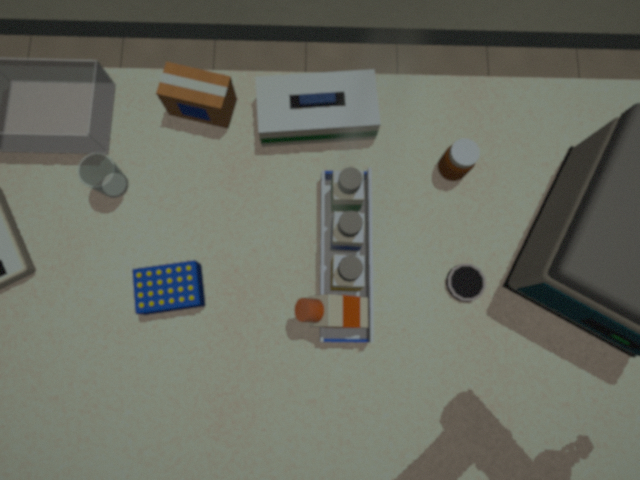

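View pics/side0.png

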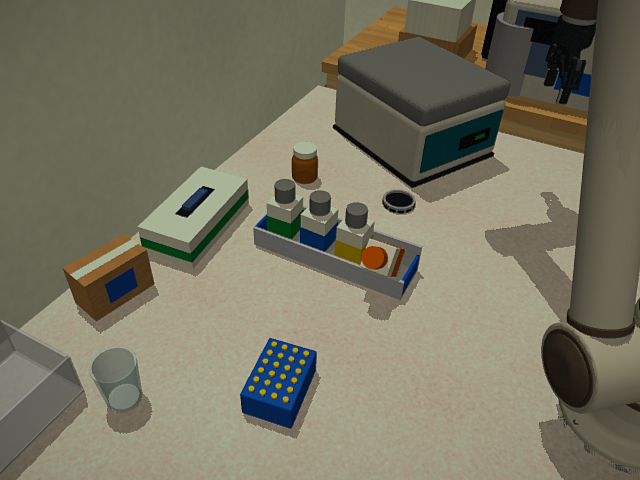

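The top view shows the rack running along world x with its front facing +y. The tipped bottle is at the near end (cap at about 309,310) and the dish at (466,283). Next I measure them.

Run:
```python
from h import *
c=dict(np.load("top0.npz"));P=cloud(c);im=c["image"]
crop=lambda a,b,u,v:(slice(b,v),slice(a,u))
hsv=cv2.cvtColor(im,cv2.COLOR_BGR2HSV)
def q(name,m):
    p=P[m];p=p[p[:,2]>-20];print(name,len(p),p.mean(0).round(1),p.min(0).round(1),p.max(0).round(1))
m=np.zeros((480,640),bool);m[crop(280,285,335,335)]=1
or_=(hsv[...,0]<18)&(hsv[...,1]>150)&(hsv[...,2]>60)
q("cap",m&or_)
m2=np.zeros_like(m);m2[crop(336,285,375,335)]=1;q("band",m2&or_)
for i,(u,v) in enumerate([(350,181),(350,223),(350,269)]):
    m=np.zeros_like(m);m[v-20:v+20,u-20:u+20]=1
    mm=m&(P[...,2]>130);q("b%d"%i,mm)
m=np.zeros_like(m);m[255:310,440:495]=1;q("dish",m&(P[...,2]>8.5)&(P[...,2]<30));q("dishfloor",m&(im.max(2)<50))
# blue ends
bl=(hsv[...,0]>100)&(hsv[...,0]<130)&(hsv[...,1]>130)
for n,(a,b,u,v) in dict(near=(310,330,380,350),far=(315,160,380,185)).items():
    m=np.zeros_like(m);m[b:v,a:u]=1;q(n,m&bl&(P[...,2]>35))
# rails
m=np.zeros_like(m);m[180:330,315:330]=1;mm=m&(abs(P[...,2]-46)<4);q("front",mm);p=P[mm];print(np.polyfit(p[:,0],p[:,1],1))
m=np.zeros_like(m);m[180:335,355:380]=1;mm=m&(abs(P[...,2]-66)<4)&(im.max(2)<999);q("back",mm);p=P[mm];print(np.polyfit(p[:,0],p[:,1],1))
cv2.imwrite("pics/crop0.png",cv2.resize(im[160:350,280:500],None,fx=3.5,fy=3.1,interpolation=cv2.INTER_CUBIC))
```

```text
cap 473 [458.3 -33.3 120.7] [414.8 -57.3 101.2] [475.4 -10.4 916.7]
band 460 [ 459.2 -108.6   79.7] [ 414.8 -124.8   63.1] [486.7 -27.1 916.7]
b0 470 [683.8 -99.3 150.7] [ 414.8 -120.7  130.1] [708.1 -27.1 916.7]
b1 480 [606.8 -99.8 145.7] [ 414.8 -120.4  130. ] [629.7 -27.1 916.7]
b2 493 [528.3 -99.5 152.3] [ 414.8 -121.4  130.4] [550.7 -27.1 916.7]
dish 759 [ 524.1 -342.1   11.7] [ 487.2 -379.8    8.5] [ 560.9 -303.5   18.7]
dishfloor 718 [ 524.1 -344.1    9.7] [ 414.8 -374.1    4. ] [553.9 -27.1 916.7]
near 67 [408.6 -98.7  46.1] [ 406.8 -141.5   42.5] [410.1 -63.7  50. ]
far 8 [732.7 -66.4  44.8] [731.3 -71.1  41.8] [734.5 -63.2  47.7]
front 373 [596.7 -55.9  46.1] [427.7 -59.   42. ] [717.4 -52.8  50. ]
[-6.63490604e-05 -5.58154878e+01]
back 701 [ 541.8 -140.5   66.1] [ 419.7 -149.2   62.1] [ 711.1 -116.7   70. ]
[-4.61614551e-02 -1.15457278e+02]
```

View pics/crop0.png

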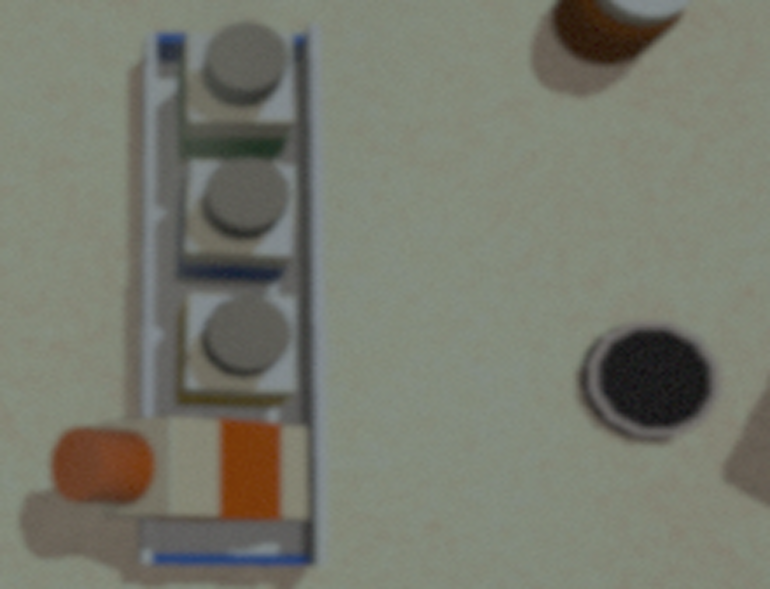

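```bash
cat >> h.py <<'E'
from scipy.spatial.transform import Slerp
def Rt(zdir,ydir):
    z=np.array(zdir,float);z/=np.linalg.norm(z);y=np.array(ydir,float);y-=z*(y@z);y/=np.linalg.norm(y)
    return Rn.from_matrix(np.stack([np.cross(y,z),y,z],1))
def plan(p0,R0,wps):
    """wps: (pos,Rot,nrows); prints rows in tool axes"""
    i=0
    for p1,R1,n in wps:
        p1=np.array(p1,float);tot=(R0.inv()*R1).as_rotvec()
        rots=[R0*Rn.from_rotvec(tot*k/n) for k in range(n+1)]
        T=[];W=[]
        for k in range(n):
            T.append((np.round(rots[k].inv().apply((p1-p0)/n)/1000,4)+0).tolist());W.append((np.round(tot/n,4)+0).tolist())
        print(n,"T",T if np.ptp(T,0).max()>2e-4 else T[0],"W",W[0])
        p0,R0=p1,R1
def cur():
    s=arm.read_state();return s["position"],Rn.from_quat(s["ee_rot"])
def tilt(e): # finger elevation deg, outward to +y
    e=np.radians(e);return Rt([0,-np.cos(e),-np.sin(e)],[-1,0,0])
E
python3 - <<'E'
from h import *
p,R=cur()
f=np.array([0,np.cos(np.pi/6),.5]);n=np.array([0,-.5,np.cos(np.pi/6)])
tcp=np.array([459,-36.5,51]);pre=tcp+90*f-8*n
print(pre)
plan(p,R,[([400,-200,300],Rt([0,0,-1],[-.85,.5,0]),12),([459,100,230],tilt(90),12),(pre+[0,15,60],tilt(30),12)])
E
```

```text
[459.          45.44228634  89.07179677]
12 T [[-0.0223, 0.0222, -0.0058], [-0.0233, 0.0211, -0.0058], [-0.0243, 0.02, -0.0058], [-0.0252, 0.0188, -0.0058], [-0.0261, 0.0175, -0.0058], [-0.0269, 0.0163, -0.0058], [-0.0277, 0.015, -0.0058], [-0.0283, 0.0136, -0.0058], [-0.029, 0.0123, -0.0058], [-0.0295, 0.0109, -0.0058], [-0.03, 0.0094, -0.0058], [-0.0304, 0.008, -0.0058]] W [0.0002, 0.0, -0.0478]
12 T [[-0.024, 0.0084, 0.0058], [-0.0244, 0.0074, 0.0058], [-0.0247, 0.0063, 0.0058], [-0.0249, 0.0052, 0.0058], [-0.0252, 0.0041, 0.0058], [-0.0253, 0.0029, 0.0058], [-0.0254, 0.0018, 0.0058], [-0.0255, 0.0007, 0.0058], [-0.0255, -0.0004, 0.0058], [-0.0254, -0.0016, 0.0058], [-0.0253, -0.0027, 0.0058], [-0.0252, -0.0038, 0.0058]] W [0.0, 0.0, -0.0443]
12 T [[0.0033, 0.0, 0.0067], [0.0027, 0.0, 0.007], [0.0021, 0.0, 0.0072], [0.0014, 0.0, 0.0074], [0.0008, 0.0, 0.0075], [0.0001, 0.0, 0.0075], [-0.0005, 0.0, 0.0075], [-0.0012, 0.0, 0.0074], [-0.0018, 0.0, 0.0073], [-0.0024, 0.0, 0.0071], [-0.003, 0.0, 0.0069], [-0.0036, 0.0, 0.0066]] W [0.0, 0.0873, 0.0]
```

Emit:
{"api": "play_rows", "payload": {
  "travel": [
    [-0.022, 0.022, -0.006],
    [-0.023, 0.021, -0.006],
    [-0.024, 0.02, -0.006],
    [-0.025, 0.019, -0.006],
    [-0.026, 0.0175, -0.006],
    [-0.027, 0.016, -0.006],
    [-0.028, 0.015, -0.006],
    [-0.028, 0.0135, -0.006],
    [-0.029, 0.012, -0.006],
    [-0.0295, 0.011, -0.006],
    [-0.03, 0.0095, -0.006],
    [-0.03, 0.008, -0.006]
  ],
  "rotation": [
    [0, 0, -0.048],
    [0, 0, -0.048],
    [0, 0, -0.048],
    [0, 0, -0.048],
    [0, 0, -0.048],
    [0, 0, -0.048],
    [0, 0, -0.048],
    [0, 0, -0.048],
    [0, 0, -0.048],
    [0, 0, -0.048],
    [0, 0, -0.048],
    [0, 0, -0.048]
  ],
  "grip": [0, 0, 0, 0, 0, 0, 0, 0, 0, 0, 0, 0]
}}

```text
clock: 1.1
position: [398.7, -200.0, 303.4]
ee_rot: [-0.499, 0.867, 0.0, -0.0]
contact_force: [1.7, -0.2, -0.0]
gripper_width: -0.1
```

Emit:
{"api": "play_rows", "payload": {
  "travel": [
    [-0.024, 0.0085, 0.006],
    [-0.0245, 0.0075, 0.006],
    [-0.0245, 0.0065, 0.006],
    [-0.025, 0.005, 0.006],
    [-0.025, 0.004, 0.006],
    [-0.0255, 0.003, 0.006],
    [-0.0255, 0.002, 0.006],
    [-0.0255, 0.0005, 0.006],
    [-0.0255, -0.0005, 0.006],
    [-0.0255, -0.0015, 0.006],
    [-0.0255, -0.0025, 0.006],
    [-0.025, -0.004, 0.006]
  ],
  "rotation": [
    [0, 0, -0.044],
    [0, 0, -0.044],
    [0, 0, -0.044],
    [0, 0, -0.044],
    [0, 0, -0.044],
    [0, 0, -0.044],
    [0, 0, -0.044],
    [0, 0, -0.044],
    [0, 0, -0.044],
    [0, 0, -0.044],
    [0, 0, -0.044],
    [0, 0, -0.044]
  ],
  "grip": [0, 0, 0, 0, 0, 0, 0, 0, 0, 0, 0, 0]
}}

```text
clock: 2.1
position: [457.1, 99.9, 230.8]
ee_rot: [0.708, -0.707, -0.0, 0.0]
contact_force: [0.7, 0.6, 0.5]
gripper_width: 0.0
```

Emit:
{"api": "play_rows", "payload": {
  "travel": [
    [0.003, 0, 0.007],
    [0.0025, 0, 0.007],
    [0.002, 0, 0.007],
    [0.0015, 0, 0.0075],
    [0.001, 0, 0.0075],
    [0, 0, 0.0075],
    [-0.0005, 0, 0.0075],
    [-0.001, 0, 0.0075],
    [-0.002, 0, 0.0075],
    [-0.0025, 0, 0.007],
    [-0.003, 0, 0.007],
    [-0.0035, 0, 0.0065]
  ],
  "rotation": [
    [0, 0.087, 0],
    [0, 0.087, 0],
    [0, 0.087, 0],
    [0, 0.087, 0],
    [0, 0.087, 0],
    [0, 0.087, 0],
    [0, 0.087, 0],
    [0, 0.087, 0],
    [0, 0.087, 0],
    [0, 0.087, 0],
    [0, 0.087, 0],
    [0, 0.087, 0]
  ],
  "grip": [0, 0, 0, 0, 0, 0, 0, 0, 0, 0, 0, 0]
}}

```text
clock: 3.1
position: [457.5, 59.7, 149.7]
ee_rot: [-0.612, 0.612, -0.354, -0.354]
contact_force: [0.1, -0.2, 0.6]
gripper_width: 0.3
```

Run:
```python
from h import *
p,R=cur();print(p,R.as_matrix().round(2).tolist(),arm.read_state()["joints"].round(2))
f=np.array([0,np.cos(np.pi/6),.5]);n=np.array([0,-.5,np.cos(np.pi/6)])
tcp=np.array([459,-36.5,51]);pre=tcp+90*f-8*n
plan(p,R,[(pre,tilt(30),5),(tcp-8*n,tilt(30),7)])
wps=[];E0=6
for th in range(43,99,5):
    t=np.radians(min(th,92));e=np.radians(th-10);Ey=-143+56*np.sin(min(t,np.pi/2))
    c=np.array([459,Ey+85*np.cos(t),E0+85*np.sin(t)]);nn=np.array([0,-np.sin(e),np.cos(e)])
    wps.append((c-11*nn,tilt(th-10),3)); print(th,wps[-1][0].round(1))
c=optics.get_image("side");cv2.imwrite("pics/s1.png",c["image"][150:400,200:520].repeat(2,0).repeat(2,1))
```

```text
[457.54134457  59.69753691 149.67928304] [[-0.0, -1.0, 0.0], [-0.5, 0.0, -0.87], [0.87, -0.0, -0.5]] [ 0.84  0.53 -0.63  0.63 -1.37 -1.3 ]
5 T [-0.0091, -0.0003, 0.0085] W [0.0, -0.0001, -0.0001]
7 T [0.0, 0.0, 0.0129] W [0.0, 0.0, 0.0]
43 [459.  -36.7  54.7]
48 [459.  -37.7  60.5]
53 [459.  -39.6  65.8]
58 [459.  -42.3  70.7]
63 [459.  -45.7  75.1]
68 [459.  -49.9  79. ]
73 [459.  -54.8  82.3]
78 [459.  -60.4  85. ]
83 [459.  -66.5  87.2]
88 [459.  -73.3  88.7]
93 [459.  -79.   89.6]
98 [459.  -79.   90.6]
```

View pics/s1.png

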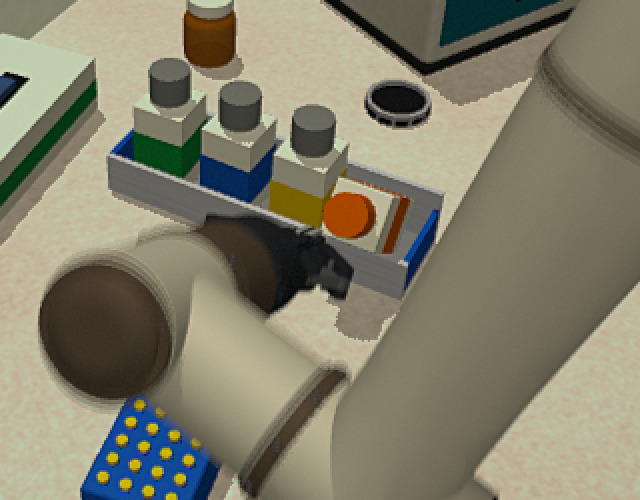

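Run:
```python
from h import *
c=dict(np.load("top0.npz"));P=cloud(c)[262:315,132:205].reshape(-1,3);P=P[(P[:,2]>25)&(P[:,2]<300)];print(P.min(0),P.max(0))
```

```text
[452.03596512 169.46253024  25.01331596] [552.38605018 298.50205145  60.47294051]
```

Emit:
{"api": "play_rows", "payload": {
  "travel": [
    [-0.009, -0.0003, 0.0085],
    [-0.009, -0.0003, 0.0085],
    [-0.009, -0.0003, 0.0085],
    [-0.009, -0.0003, 0.0085],
    [-0.009, -0.0003, 0.0085],
    [0, 0, 0.013],
    [0, 0, 0.013]
  ],
  "rotation": [
    [0, 0, 0],
    [0, 0, 0],
    [0, 0, 0],
    [0, 0, 0],
    [0, 0, 0],
    [0, 0, 0],
    [0, 0, 0]
  ],
  "grip": [0, 0, 0, 0, 0, 0, 0]
}}

```text
clock: 3.73
position: [458.9, 22.3, 75.9]
ee_rot: [-0.613, 0.613, -0.352, -0.353]
contact_force: [0.1, -0.2, 0.3]
gripper_width: -0.1
```

Run:
```python
from h import *
c=optics.get_image("side");cv2.imwrite("pics/s2.png",c["image"][150:400,200:520].repeat(2,0).repeat(2,1))
P=cloud(c)[200:420,200:420].reshape(-1,3);m=(P[:,1]>100)&(P[:,1]<320)&(P[:,0]>420)&(P[:,0]<600)&(P[:,2]>62)
Q=P[m]
for y in range(0,340,20):
    q=P[(abs(P[:,1]-y)<10)&(P[:,0]>400)&(P[:,2]>62)]
    if len(q): print(y,len(q),q.min(0).round(),q.max(0).round())
```

```text
0 123 [445. -10.  63.] [837.  10. 110.]
20 64 [445.  10.  63.] [822.  30.  92.]
40 55 [445.  30.  63.] [807.  50. 105.]
60 106 [420.  50. 101.] [501.  70. 120.]
80 146 [402.  70.  99.] [519.  90. 134.]
100 262 [400.  90. 110.] [520. 110. 145.]
120 189 [409. 110. 123.] [482. 130. 182.]
140 278 [421. 130. 125.] [482. 150. 193.]
160 268 [420. 150. 135.] [482. 170. 208.]
180 271 [419. 170. 142.] [486. 190. 219.]
200 297 [418. 190. 164.] [480. 210. 233.]
220 318 [419. 210. 194.] [491. 230. 246.]
240 311 [419. 230. 219.] [499. 250. 256.]
260 366 [400. 250. 242.] [487. 270. 269.]
280 585 [400. 270. 254.] [487. 290. 280.]
300 936 [400. 290. 246.] [491. 310. 288.]
320 1993 [400. 310. 198.] [500. 330. 283.]
```

View pics/s2.png

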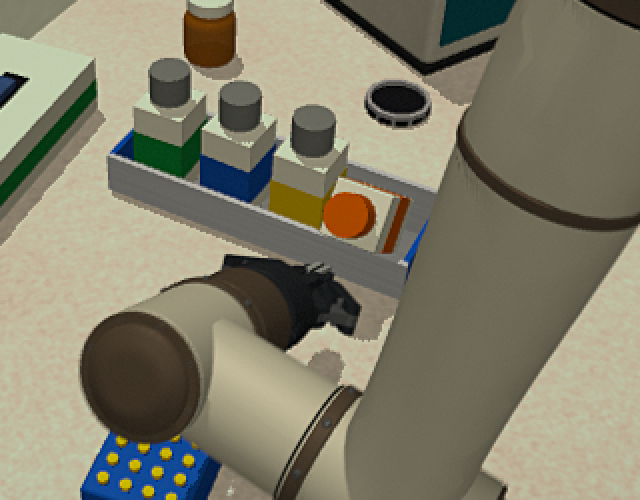

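Emit:
{"api": "play_rows", "payload": {
  "travel": [
    [0, 0, 0.013],
    [0, 0, 0.013],
    [0, 0, 0.013],
    [0, 0, 0.013],
    [0, 0, 0.0125],
    [0, 0, 0]
  ],
  "rotation": [
    [0, 0, 0],
    [0, 0, 0],
    [0, 0, 0],
    [0, 0, 0],
    [0, 0, 0],
    [0, 0, 0]
  ],
  "grip": [0, 0, 0, 0, 0, 0]
}}

```text
clock: 4.28
position: [457.3, -35.4, 44.0]
ee_rot: [-0.612, 0.613, -0.352, -0.355]
contact_force: [-0.1, -0.1, 0.3]
gripper_width: -0.1
```

Run:
```python
from h import *
p,R=cur();print(p,arm.read_state()["contact_force"])
E0=6;wps=[]
for th,n in((43,6),(53,6),(63,6),(73,6),(83,6),(90,6)):
    t=np.radians(th);e=np.radians(th-10);Ey=-143+56*np.sin(t)
    c=np.array([459,Ey+85*np.cos(t),E0+85*np.sin(t)]);nn=np.array([0,-np.sin(e),np.cos(e)])
    wps.append((c-11*nn,tilt(th-10),n));print(wps[-1][0].round(1))
plan(p,R,wps)
```

```text
[457.31542223 -35.40086991  43.96603769] [-0.0851733  -0.12464332  0.27110963]
[459.  -36.7  54.7]
[459.  -39.6  65.8]
[459.  -45.7  75.1]
[459.  -54.8  82.3]
[459.  -66.5  87.2]
[459.  -76.2  89.1]
6 T [0.0017, -0.0003, -0.0007] W [0.0008, -0.0085, 0.0]
6 T [[0.0018, 0.0, -0.0006], [0.0018, 0.0, -0.0006], [0.0018, 0.0, -0.0007], [0.0018, 0.0, -0.0007], [0.0017, 0.0, -0.0008], [0.0017, 0.0, -0.0008]] W [0.0, -0.0291, 0.0]
6 T [[0.0018, 0.0, -0.0003], [0.0018, 0.0, -0.0004], [0.0018, 0.0, -0.0004], [0.0018, 0.0, -0.0005], [0.0018, 0.0, -0.0005], [0.0018, 0.0, -0.0006]] W [0.0, -0.0291, 0.0]
6 T [[0.0019, 0.0, 0.0], [0.0019, 0.0, -0.0001], [0.0019, 0.0, -0.0002], [0.0019, 0.0, -0.0002], [0.0019, 0.0, -0.0003], [0.0019, 0.0, -0.0003]] W [0.0, -0.0291, 0.0]
6 T [[0.0021, 0.0, 0.0002], [0.0021, 0.0, 0.0001], [0.0021, 0.0, 0.0], [0.0021, 0.0, 0.0], [0.0021, 0.0, -0.0001], [0.0021, 0.0, -0.0001]] W [0.0, -0.0291, 0.0]
6 T [0.0016, 0.0, 0.0002] W [0.0, -0.0204, 0.0]
```

Emit:
{"api": "play_rows", "payload": {
  "travel": [
    [0.0017, -0.0003, -0.0007],
    [0.0017, -0.0003, -0.0007],
    [0.0017, -0.0003, -0.0007],
    [0.0017, -0.0003, -0.0007],
    [0.0017, -0.0003, -0.0007],
    [0.0017, -0.0003, -0.0007]
  ],
  "rotation": [
    [0, -0.0085, 0],
    [0, -0.0085, 0],
    [0, -0.0085, 0],
    [0, -0.0085, 0],
    [0, -0.0085, 0],
    [0, -0.0085, 0]
  ],
  "grip": [0, 0, 0, 0, 0, 0]
}}

```text
clock: 4.78
position: [460.8, -34.0, 55.2]
ee_rot: [-0.622, 0.622, -0.336, -0.336]
contact_force: [-0.2, 1.4, -0.8]
gripper_width: -0.1
```

Emit:
{"api": "play_rows", "payload": {
  "travel": [
    [0.0018, 0, -0.0006],
    [0.0018, 0, -0.0006],
    [0.0018, 0, -0.0007],
    [0.0018, 0, -0.0007],
    [0.0017, 0, -0.0008],
    [0.0017, 0, -0.0008]
  ],
  "rotation": [
    [0, -0.029, 0],
    [0, -0.029, 0],
    [0, -0.029, 0],
    [0, -0.029, 0],
    [0, -0.029, 0],
    [0, -0.029, 0]
  ],
  "grip": [0, 0, 0, 0, 0, 0]
}}

```text
clock: 5.28
position: [461.8, -36.1, 66.4]
ee_rot: [0.65, -0.649, 0.281, 0.278]
contact_force: [-0.4, 6.4, -1.1]
gripper_width: -0.3
```

Emit:
{"api": "play_rows", "payload": {
  "travel": [
    [0.0018, 0, -0.0003],
    [0.0018, 0, -0.0004],
    [0.0018, 0, -0.0004],
    [0.0018, 0, -0.0005],
    [0.0018, 0, -0.0005],
    [0.0018, 0, -0.0006]
  ],
  "rotation": [
    [0, -0.029, 0],
    [0, -0.029, 0],
    [0, -0.029, 0],
    [0, -0.029, 0],
    [0, -0.029, 0],
    [0, -0.029, 0]
  ],
  "grip": [0, 0, 0, 0, 0, 0]
}}

```text
clock: 5.78
position: [462.1, -42.1, 76.1]
ee_rot: [0.672, -0.671, 0.223, 0.22]
contact_force: [-0.2, 5.9, -0.5]
gripper_width: -0.1
```

Run:
```python
from h import *
print(arm.read_state()["contact_force"])
a=optics.get_image("side")["image"][170:320,300:440];b=optics.get_image("top")["image"][210:360,270:410]
cv2.imwrite("pics/m1.png",cv2.resize(np.hstack([a,b]),None,fx=2.8,fy=2.8))
```

```text
[-0.17753985  5.872772   -0.50068888]
```

View pics/m1.png

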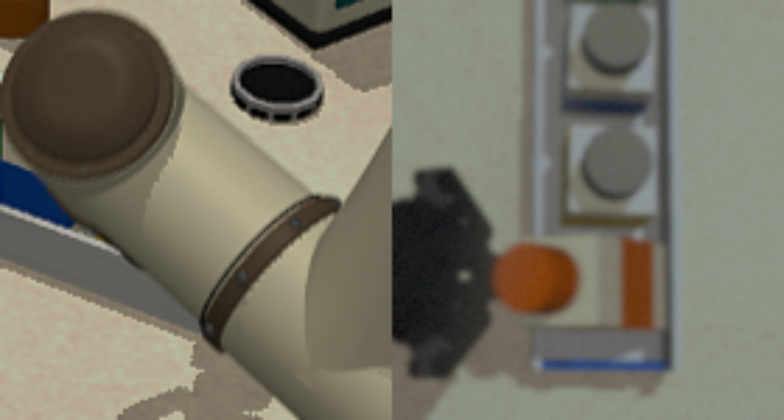

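The bottle is rising (cap on, at about 537,275 in the right half), so I carry on.

Emit:
{"api": "play_rows", "payload": {
  "travel": [
    [0.0019, 0, 0],
    [0.0019, 0.0003, -0.0001],
    [0.0019, 0.0003, -0.0002],
    [0.0019, 0.0003, -0.0002],
    [0.0019, 0.0003, -0.0003],
    [0.0019, 0.0003, -0.0003]
  ],
  "rotation": [
    [0, -0.029, 0],
    [0, -0.029, 0],
    [0, -0.029, 0],
    [0, -0.029, 0],
    [0, -0.029, 0],
    [0, -0.029, 0]
  ],
  "grip": [0, 0, 0, 0, 0, 0]
}}

```text
clock: 6.38
position: [458.0, -53.8, 82.7]
ee_rot: [-0.687, 0.688, -0.164, -0.166]
contact_force: [-0.6, -0.9, 0.3]
gripper_width: 0.1
```

Emit:
{"api": "play_rows", "payload": {
  "travel": [
    [0.0021, 0, 0.0002],
    [0.0021, 0, 0.0001],
    [0.0021, 0, 0],
    [0.0021, 0, 0],
    [0.0021, 0, -0.0001],
    [0.0021, 0, -0.0001]
  ],
  "rotation": [
    [0, -0.029, 0],
    [0, -0.029, 0],
    [0, -0.029, 0],
    [0, -0.029, 0],
    [0, -0.029, 0],
    [0, -0.029, 0]
  ],
  "grip": [0, 0, 0, 0, 0, 0]
}}

```text
clock: 6.88
position: [457.9, -65.3, 87.4]
ee_rot: [-0.699, 0.7, -0.104, -0.105]
contact_force: [0.5, -1.0, 0.4]
gripper_width: 0.2
```

Emit:
{"api": "play_rows", "payload": {
  "travel": [
    [0.0016, 0, 0.0002],
    [0.0016, 0, 0.0002],
    [0.0016, 0, 0.0002],
    [0.0016, 0, 0.0002],
    [0.0016, 0, 0.0002],
    [0.0016, 0, 0.0002]
  ],
  "rotation": [
    [0, -0.02, 0],
    [0, -0.02, 0],
    [0, -0.02, 0],
    [0, -0.02, 0],
    [0, -0.02, 0],
    [0, -0.02, 0]
  ],
  "grip": [0, 0, 0, 0, 0, 0]
}}

```text
clock: 7.38
position: [457.6, -74.8, 88.4]
ee_rot: [-0.704, 0.705, -0.062, -0.063]
contact_force: [-0.3, -0.6, 0.1]
gripper_width: 0.1
```

Run:
```python
from h import *
s=arm.read_state();print(s["contact_force"],s["position"])
a=optics.get_image("side")["image"][170:320,300:440];c=optics.get_image("top");b=c["image"][210:360,270:410]
cv2.imwrite("pics/m2.png",cv2.resize(np.hstack([a,b]),None,fx=2.8,fy=2.8))
```

```text
[-0.28545923 -0.63112535  0.14870781] [457.62819263 -74.7911439   88.38585023]
```

View pics/m2.png

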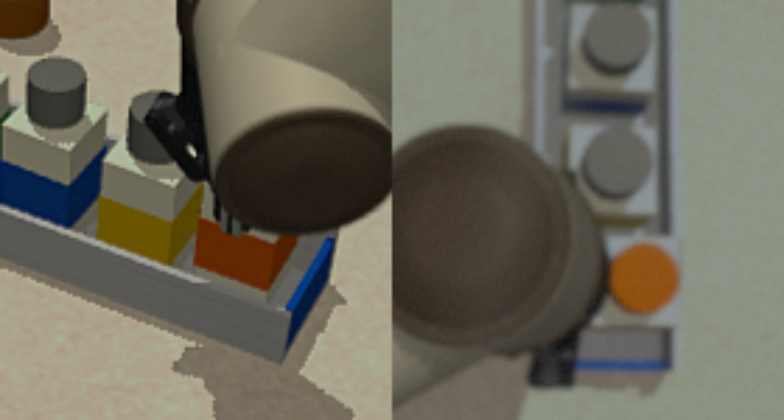

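The bottle stands with its cap on, at (645,278) in the right half. I check how level the cap is and then retreat.

```bash
cat > capm.py <<'E'
from h import *
c=optics.get_image("top");P=cloud(c);im=c["image"];hsv=cv2.cvtColor(im,cv2.COLOR_BGR2HSV)
orr=(hsv[...,0]<18)&(hsv[...,1]>150)&(hsv[...,2]>60)&(c["depth"]>0)
m=orr&(P[...,2]>100)&(P[...,0]<560)&(P[...,0]>400);p=P[m]
A=np.c_[p[:,:2],np.ones(len(p))];k,*_=np.linalg.lstsq(A,p[:,2],rcond=None)
print("cap n",len(p),"mid",((p.max(0)+p.min(0))/2).round(1),"mean",p.mean(0).round(1),"slope",k[:2].round(3))
for x in(530,608,685):
    q=P[(P[...,2]>134)&(P[...,2]<160)&(abs(P[...,0]-x)<30)&(abs(P[...,1]+100)<40)]
    if len(q): print(x,len(q),q.mean(0).round(1))
E
python3 capm.py
python3 - <<'E'
from h import *
p,R=cur()
plan(p,R,[([457,-20,95],tilt(85),4),([457,-40,240],Rt([0,0,-1],[-.7,.7,0]),8),([459,-115,240],Rt([0,0,-1],[0,1,0]),9)])
E
```

```text
cap n 445 mid [ 459.8 -112.   180.2] mean [ 459.3 -115.4  143.9] slope [-0.001  0.167]
530 476 [ 529.9 -100.6  143. ]
608 458 [ 608.1 -100.3  142.9]
685 441 [ 687.4 -100.3  142.9]
4 T [[-0.0132, 0.0004, -0.004], [-0.0133, 0.0003, -0.0037], [-0.0134, 0.0003, -0.0034], [-0.0134, 0.0003, -0.0031]] W [0.0004, -0.0227, -0.0006]
8 T [[0.0041, 0.0, -0.0178], [0.0039, -0.0003, -0.0179], [0.0036, -0.0006, -0.0179], [0.0034, -0.0009, -0.018], [0.0031, -0.0011, -0.018], [0.0028, -0.0013, -0.018], [0.0025, -0.0015, -0.0181], [0.0021, -0.0017, -0.0181]] W [-0.0043, -0.0103, 0.0981]
9 T [[0.0057, -0.006, 0.0], [0.0052, -0.0065, 0.0], [0.0046, -0.007, 0.0], [0.004, -0.0073, 0.0], [0.0033, -0.0076, 0.0], [0.0026, -0.0079, 0.0], [0.0019, -0.0081, 0.0], [0.0012, -0.0082, 0.0], [0.0005, -0.0083, 0.0]] W [0.0, 0.0, 0.0873]
```

```bash
sed -i 's/m=orr&(P\[...,2\]>100)/m=orr\&(P[...,2]>130)\&(P[...,2]<160)/' capm.py; python3 capm.py
```

```text
cap n 441 mid [ 459.8 -115.8  139.2] mean [ 459.3 -115.5  143.2] slope [-0.008 -0.027]
530 475 [ 529.9 -100.5  143. ]
608 463 [ 608.1 -100.3  142.9]
685 441 [ 687.3 -100.2  142.8]
```

Emit:
{"api": "play_rows", "payload": {
  "travel": [
    [-0.0132, 0.0004, -0.004],
    [-0.0133, 0.0003, -0.0037],
    [-0.0134, 0.0003, -0.0034],
    [-0.0134, 0.0003, -0.0031],
    [0.004, 0, -0.018],
    [0.004, 0, -0.018],
    [0.0035, -0.0005, -0.018],
    [0.0035, -0.001, -0.018],
    [0.003, -0.001, -0.018],
    [0.003, -0.0015, -0.018],
    [0.0025, -0.0015, -0.018],
    [0.002, -0.0015, -0.018]
  ],
  "rotation": [
    [0, -0.0227, 0],
    [0, -0.0227, 0],
    [0, -0.0227, 0],
    [0, -0.0227, 0],
    [-0.0043, -0.01, 0.098],
    [-0.0043, -0.01, 0.098],
    [-0.0043, -0.01, 0.098],
    [-0.0043, -0.01, 0.098],
    [-0.0043, -0.01, 0.098],
    [-0.0043, -0.01, 0.098],
    [-0.0043, -0.01, 0.098],
    [-0.0043, -0.01, 0.098]
  ],
  "grip": [0, 0, 0, 0, 0, 0, 0, 0.3, 0.6, 0.9, 0.9, 0.9]
}}

```text
clock: 8.58
position: [456.7, -39.4, 240.8]
ee_rot: [-0.38, 0.925, -0.0, -0.002]
contact_force: [0.2, 0.3, -0.1]
gripper_width: 60.4
```

Emit:
{"api": "play_rows", "payload": {
  "travel": [
    [0.0055, -0.006, 0],
    [0.005, -0.0065, 0],
    [0.0045, -0.007, 0],
    [0.004, -0.0075, 0],
    [0.0035, -0.0075, 0],
    [0.0025, -0.008, 0],
    [0.002, -0.008, 0],
    [0.001, -0.008, 0],
    [0.0005, -0.008, 0],
    [0, 0, 0]
  ],
  "rotation": [
    [0, 0, 0.087],
    [0, 0, 0.087],
    [0, 0, 0.087],
    [0, 0, 0.087],
    [0, 0, 0.087],
    [0, 0, 0.087],
    [0, 0, 0.087],
    [0, 0, 0.087],
    [0, 0, 0.087],
    [0, 0, 0]
  ],
  "grip": [0.9, 0.9, 0.9, 0.9, 0.9, 0.9, 0.9, 0.9, 0.9, 0.9]
}}

```text
clock: 9.42
position: [459.3, -114.0, 239.8]
ee_rot: [0.0, 1.0, -0.001, -0.002]
contact_force: [0.0, -0.3, 0.5]
gripper_width: 77.1
```

Run:
```python
from h import *
p,R=cur();print(p,R.as_matrix().round(3).tolist())
D=Rt([0,0,-1],[0,1,0])
plan(p,R,[([459.5,-115.5,135],D,6),([459.5,-115.5,115],D,3)])
c=optics.get_image("side");cv2.imwrite("pics/s3.png",c["image"][80:320,220:540].repeat(2,0).repeat(2,1))
```

```text
[ 459.25722002 -114.00219125  239.79158902] [[-1.0, 0.0, -0.003], [0.0, 1.0, -0.002], [0.003, -0.002, -1.0]]
6 T [-0.0001, -0.0002, 0.0175] W [-0.0004, -0.0005, -0.0001]
3 T [0.0, 0.0, 0.0067] W [0.0, 0.0, 0.0]
```

View pics/s3.png

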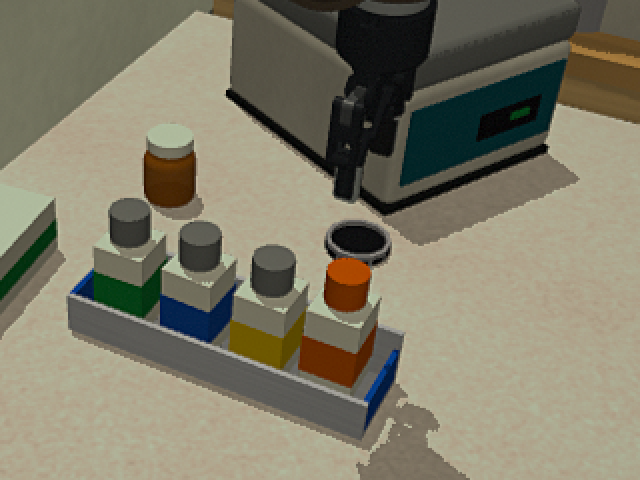

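The bottle with its cap at (348,285) and the three others all stand. I descend and grasp the cap.

Emit:
{"api": "play_rows", "payload": {
  "travel": [
    [0, -0.0003, 0.0175],
    [0, -0.0003, 0.0175],
    [0, -0.0003, 0.0175],
    [0, -0.0003, 0.0175],
    [0, -0.0003, 0.0175],
    [0, 0, 0.0175],
    [0, 0, 0.006],
    [0, 0, 0.006],
    [0, 0, 0.006],
    [0, 0, 0],
    [0, 0, 0]
  ],
  "rotation": [
    [0, 0, 0],
    [0, 0, 0],
    [0, 0, 0],
    [0, 0, 0],
    [0, 0, 0],
    [0, 0, 0],
    [0, 0, 0],
    [0, 0, 0],
    [0, 0, 0],
    [0, 0, 0],
    [0, 0, 0]
  ],
  "grip": [0.9, 0.9, 0.9, 0.9, 0.9, 0.9, 0.9, 0.9, 0.9, 0.9, 0.9]
}}

```text
clock: 10.38
position: [460.2, -114.9, 117.7]
ee_rot: [-0.001, 1.0, -0.001, -0.0]
contact_force: [0.4, 1.1, 0.1]
gripper_width: 76.6
```

Emit:
{"api": "play_rows", "payload": {
  "travel": [
    [0, 0, 0],
    [0, 0, 0],
    [0, 0, 0],
    [0, 0, 0],
    [0, 0, 0],
    [0, 0, 0],
    [0, 0, 0],
    [0, 0, 0],
    [0, 0, 0],
    [0, 0, 0]
  ],
  "rotation": [
    [0, 0, 0],
    [0, 0, 0],
    [0, 0, 0],
    [0, 0, 0],
    [0, 0, 0],
    [0, 0, 0],
    [0, 0, 0],
    [0, 0, 0],
    [0, 0, 0],
    [0, 0, 0]
  ],
  "grip": [0.75, 0.65, 0.6, 0.55, 0.5, 0.45, 0.4, 0.3, 0.2, 0.2]
}}

```text
clock: 11.22
position: [460.3, -115.0, 117.8]
ee_rot: [-0.001, 1.0, -0.001, -0.0]
contact_force: [-0.5, -0.0, 5.9]
gripper_width: 39.5
```

Emit:
{"api": "play_rows", "payload": {
  "travel": [
    [0, 0, -0.002],
    [0, 0, -0.003],
    [0, 0, -0.004],
    [0, 0, -0.006],
    [0, 0, -0.008],
    [0, 0, -0.01],
    [0, 0, -0.012],
    [0, 0, -0.015],
    [0, 0, -0.015],
    [0, 0, -0.015],
    [0, 0, 0]
  ],
  "rotation": [
    [0, 0, 0],
    [0, 0, 0],
    [0, 0, 0],
    [0, 0, 0],
    [0, 0, 0],
    [0, 0, 0],
    [0, 0, 0],
    [0, 0, 0],
    [0, 0, 0],
    [0, 0, 0],
    [0, 0, 0]
  ],
  "grip": [0.2, 0.2, 0.2, 0.2, 0.2, 0.2, 0.2, 0.2, 0.2, 0.2, 0.2]
}}

```text
clock: 12.13
position: [461.9, -115.0, 211.0]
ee_rot: [-0.001, 1.0, -0.001, 0.003]
contact_force: [0.6, -0.7, -0.0]
gripper_width: 40.0
```

Run:
```python
from h import *
p,R=cur();print(p,arm.read_state()["gripper_width"],arm.read_state()["contact_force"])
d=dict(np.load("top0.npz"));P=cloud(d)
m=np.zeros((480,640),bool);m[255:310,440:495]=1;m&=(P[...,2]>8.5)&(P[...,2]<30)&(d["depth"]>0)&(d["image"].max(2)>60);q=P[m].astype(np.float32)
q=q[q[:,2]>11]
print("rim",cv2.minEnclosingCircle(q[:,:2].copy()))
f=np.zeros((480,640),bool);f[255:310,440:495]=1;f&=(d["image"].max(2)<50)&(d["depth"]>0);print("floor",cv2.minEnclosingCircle(P[f][:,:2].astype(np.float32)),P[f].mean(0),len(P[f]))
c=optics.get_image("side");cv2.imwrite("pics/s4.png",c["image"][80:320,220:540].repeat(2,0).repeat(2,1));np.savez("s4.npz",**c)
P=cloud(c);h=cv2.cvtColor(c["image"],cv2.COLOR_BGR2HSV);o=(h[...,0]<18)&(h[...,1]>150)&(h[...,2]>60)&(P[...,2]>110)&(P[...,2]<260)&(P[...,0]<520)&(c["depth"]>0);print(P[o].min(0),P[o].max(0))
S=P[180:240,380:425];dd=(c["image"][180:240,380:425].max(2)<50);print("dish side floor",S[dd].mean(0))
```

```text
[ 461.909734   -114.95837972  211.00979794] 40.008750587693875 [ 0.5922827  -0.72768278 -0.03681909]
rim ((524.4468383789062, -341.7704772949219), 38.24176788330078)
floor ((524.5389404296875, -344.3161315917969), 30.339237213134766) [ 524.29233586 -344.52837431    8.45638807] 717
[ 391.96474701 -649.46083157  165.7279518 ] [481.2292166  -87.23486092 259.70747969]
dish side floor [ 506.79055936 -294.72047031   56.9278358 ]
```

View pics/s4.png

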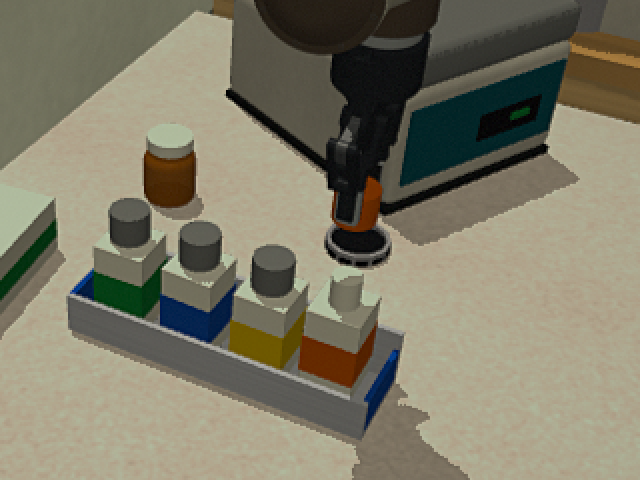

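Run:
```python
from h import *
d=dict(np.load("top0.npz"));P=cloud(d)[:,440:].reshape(-1,3)
for z in (30,60,90,120,150,200):
    q=P[(P[:,2]>z)&(P[:,2]<400)&(P[:,0]<720)&(P[:,0]>250)&(P[:,1]<-385)]
    if len(q):
        r=np.hypot(q[:,0]-524,q[:,1]+343);i=r.argmin();print(z,len(q),q[i].round(),r[i].round())
c=dict(np.load("s4.npz"));P=cloud(c);h=cv2.cvtColor(c["image"],cv2.COLOR_BGR2HSV);o=(h[...,0]<18)&(h[...,1]>150)&(np.linalg.norm(P[...,:2]-[461,-115],axis=-1)<30)&(P[...,2]>160);print(P[o].min(0),P[o].max(0),o.sum())
p,R=cur()
D=Rt([0,0,-1],[0,1,0])
plan(p,R,[([524.4,-343,150],D,12),([524.4,-343,24],D,10)])
```

```text
30 17381 [ 522. -420.  198.] 77.0
60 16330 [ 522. -420.  198.] 77.0
90 15037 [ 522. -420.  198.] 77.0
120 13460 [ 522. -420.  198.] 77.0
150 11601 [ 522. -420.  198.] 77.0
200 8862 [ 520. -421.  202.] 78.0
[ 440.77223271 -136.00241323  202.57685315] [481.2292166  -87.42216042 264.06113376] 276
12 T [-0.0052, -0.019, 0.005] W [-0.0001, 0.0003, 0.0002]
10 T [0.0, 0.0, 0.0126] W [0.0, 0.0, 0.0]
```

Emit:
{"api": "play_rows", "payload": {
  "travel": [
    [-0.005, -0.019, 0.003],
    [-0.005, -0.019, 0.003],
    [-0.005, -0.019, 0.003],
    [-0.005, -0.019, 0.003],
    [-0.005, -0.019, 0.003],
    [-0.005, -0.019, 0.003],
    [-0.005, -0.019, 0.003],
    [-0.005, -0.019, 0.003],
    [-0.005, -0.019, 0.003],
    [-0.005, -0.019, 0.003],
    [-0.006, -0.0185, 0.003],
    [-0.006, -0.0175, 0.003]
  ],
  "rotation": [
    [0, 0, 0],
    [0, 0, 0],
    [0, 0, 0],
    [0, 0, 0],
    [0, 0, 0],
    [0, 0, 0],
    [0, 0, 0],
    [0, 0, 0],
    [0, 0, 0],
    [0, 0, 0],
    [0, 0, 0],
    [0, 0, 0]
  ],
  "grip": [0.2, 0.2, 0.2, 0.2, 0.2, 0.2, 0.2, 0.2, 0.2, 0.2, 0.2, 0.2]
}}

```text
clock: 13.18
position: [521.9, -341.5, 170.1]
ee_rot: [-0.001, 1.0, -0.0, -0.002]
contact_force: [0.2, 0.4, 0.5]
gripper_width: 39.7
```

Run:
```python
from h import *
print(cur()[0],arm.read_state()["joints"].round(2))
t=optics.get_image("top");a=t["image"][170:410,380:620]
s=optics.get_image("side")["image"][20:260,330:570]
cv2.imwrite("pics/m5.png",cv2.resize(np.hstack([a,s]),None,fx=1.65,fy=1.65))
P=cloud(t);P0=cloud(dict(np.load("top0.npz")))
dz=(P[...,2]-P0[...,2]>25);dz[:,:380]=0
for z in range(180,480,40):
    q=P[dz&(abs(P[...,2]-z)<20)]
    if len(q): print(z,len(q),"x",q[:,0].min().round(),q[:,0].max().round(),"y",q[:,1].min().round(),q[:,1].max().round())
q=P0[170:410,500:].reshape(-1,3);q=q[(q[:,2]>100)&(q[:,2]<400)&(q[:,1]>-560)&(q[:,1]<-390)&(q[:,0]<640)];print("box max",q.max(0))
```

```text
[ 521.93744333 -341.46930212  170.11476475] [-0.32  0.43 -0.08  0.   -1.06 -1.25]
180 36 x 504.0 513.0 y -367.0 -348.0
260 54 x 503.0 541.0 y -326.0 -315.0
300 384 x 485.0 548.0 y -349.0 -304.0
340 631 x 483.0 543.0 y -348.0 -302.0
380 774 x 482.0 531.0 y -349.0 -301.0
420 727 x 477.0 564.0 y -363.0 -127.0
460 1643 x 480.0 629.0 y -349.0 -120.0
box max [ 639.99322957 -419.47385206  214.93618167]
```

View pics/m5.png

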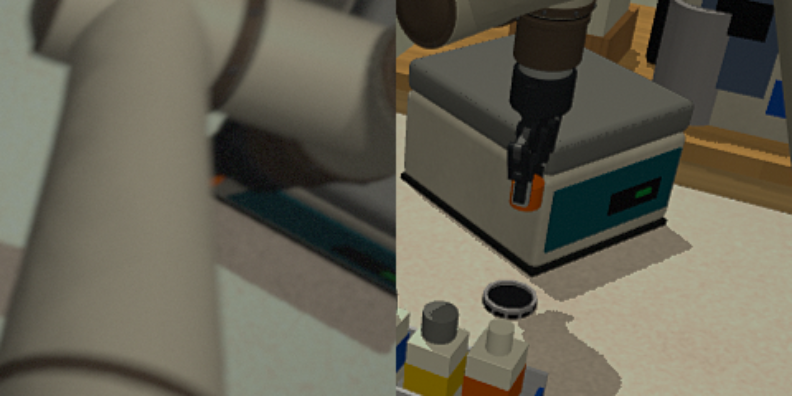

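Run:
```python
from h import *
t=optics.get_image("top");P=cloud(t)
for u,v in((520,185),(540,210),(560,230),(580,220),(600,230),(600,260),(530,260),(545,280)): print(u,v,P[v,u].round())
print(cur()[0])
plan(cur()[0],cur()[1],[([524.4,-341.5,40],Rt([0,0,-1],[0,1,0]),12)])
```

```text
520 185 [ 555. -225.  508.]
540 210 [ 533. -245.  501.]
560 230 [ 516. -267.  493.]
580 220 [ 524. -281.  503.]
600 230 [ 515. -299.  501.]
600 260 [ 491. -314.  474.]
530 260 [ 513. -310.  342.]
545 280 [ 488. -328.  341.]
[ 521.65441337 -341.25297807  169.60570537]
12 T [-0.0003, 0.0, 0.0108] W [0.0, -0.0003, 0.0]
```

The wrist parts stay clear of the centrifuge. Lowering into the dish.

Emit:
{"api": "play_rows", "payload": {
  "travel": [
    [-0.0003, 0, 0.0115],
    [-0.0003, 0, 0.0115],
    [-0.0003, 0, 0.0115],
    [-0.0002, 0, 0.0115],
    [-0.0002, 0, 0.0115],
    [-0.0002, 0, 0.0115],
    [-0.0002, 0, 0.0115],
    [-0.0002, 0, 0.0115],
    [-0.0002, 0, 0.0115],
    [-0.0002, 0, 0.0115],
    [-0.0002, 0, 0.0115],
    [0, 0, 0.008]
  ],
  "rotation": [
    [0, 0, 0],
    [0, 0, 0],
    [0, 0, 0],
    [0, 0, 0],
    [0, 0, 0],
    [0, 0, 0],
    [0, 0, 0],
    [0, 0, 0],
    [0, 0, 0],
    [0, 0, 0],
    [0, 0, 0],
    [0, 0, 0]
  ],
  "grip": [0.2, 0.2, 0.2, 0.2, 0.2, 0.2, 0.2, 0.2, 0.2, 0.2, 0.2, 0.2]
}}

```text
clock: 14.33
position: [524.3, -340.7, 35.3]
ee_rot: [-0.001, 1.0, -0.0, -0.001]
contact_force: [0.1, -0.4, -0.1]
gripper_width: 40.0
```

Emit:
{"api": "play_rows", "payload": {
  "travel": [
    [0, 0, 0.003],
    [0, 0, 0.003],
    [0, 0, 0.002],
    [0, 0, 0.0015],
    [0, 0, 0.001],
    [0, 0, 0.001],
    [0, 0, 0]
  ],
  "rotation": [
    [0, 0, 0],
    [0, 0, 0],
    [0, 0, 0],
    [0, 0, 0],
    [0, 0, 0],
    [0, 0, 0],
    [0, 0, 0]
  ],
  "grip": [0.2, 0.2, 0.2, 0.2, 0.2, 0.2, 0.2]
}}

```text
clock: 14.92
position: [524.8, -340.9, 25.7]
ee_rot: [-0.001, 1.0, -0.001, -0.0]
contact_force: [-0.1, 0.8, -0.0]
gripper_width: 40.1
```

Need to go down about 8 more mm.

Emit:
{"api": "play_rows", "payload": {
  "travel": [
    [0, -0.0005, 0.0015],
    [0, -0.0005, 0.0015],
    [0, 0, 0.001],
    [0, 0, 0.001],
    [0, 0, 0.0005],
    [0, 0, 0.0005],
    [0, 0, 0]
  ],
  "rotation": [
    [0, 0, 0],
    [0, 0, 0],
    [0, 0, 0],
    [0, 0, 0],
    [0, 0, 0],
    [0, 0, 0],
    [0, 0, 0]
  ],
  "grip": [0.2, 0.2, 0.2, 0.2, 0.2, 0.2, 0.2]
}}

```text
clock: 15.5
position: [524.7, -341.9, 19.4]
ee_rot: [-0.001, 1.0, -0.001, -0.001]
contact_force: [-0.6, 0.5, -1.1]
gripper_width: 40.1
```

Emit:
{"api": "play_rows", "payload": {
  "travel": [
    [0, 0, 0.0005],
    [0, 0, 0.0005],
    [0, 0, 0]
  ],
  "rotation": [
    [0, 0, 0],
    [0, 0, 0],
    [0, 0, 0]
  ],
  "grip": [0.2, 0.2, 0.2]
}}

```text
clock: 15.75
position: [524.7, -341.9, 18.4]
ee_rot: [-0.001, 1.0, -0.001, -0.001]
contact_force: [0.6, 0.3, -0.2]
gripper_width: 39.7
```

Emit:
{"api": "play_rows", "payload": {
  "travel": [
    [0, 0, 0.0005],
    [0, 0, 0.0005],
    [0, 0, 0]
  ],
  "rotation": [
    [0, 0, 0],
    [0, 0, 0],
    [0, 0, 0]
  ],
  "grip": [0.2, 0.2, 0.2]
}}

```text
clock: 16.0
position: [524.7, -341.9, 17.4]
ee_rot: [-0.001, 1.0, -0.001, -0.001]
contact_force: [-0.5, 0.8, 0.5]
gripper_width: 40.1
```

Emit:
{"api": "play_rows", "payload": {
  "travel": [
    [0, 0, 0.0005],
    [0, 0, 0.0005],
    [0, 0, 0]
  ],
  "rotation": [
    [0, 0, 0],
    [0, 0, 0],
    [0, 0, 0]
  ],
  "grip": [0.2, 0.2, 0.2]
}}

```text
clock: 16.25
position: [524.8, -342.0, 16.9]
ee_rot: [-0.001, 1.0, -0.001, -0.001]
contact_force: [-0.9, 0.1, 2.8]
gripper_width: 39.5
```

Emit:
{"api": "play_rows", "payload": {
  "travel": [
    [0, 0, 0.0005],
    [0, 0, 0]
  ],
  "rotation": [
    [0, 0, 0],
    [0, 0, 0]
  ],
  "grip": [0.2, 0.2]
}}

```text
clock: 16.42
position: [524.7, -342.0, 16.9]
ee_rot: [-0.001, 1.0, -0.001, -0.001]
contact_force: [-0.5, 1.7, 4.7]
gripper_width: 39.8
```

Emit:
{"api": "play_rows", "payload": {
  "travel": [
    [0, 0, 0],
    [0, 0, 0],
    [0, 0, 0],
    [0, 0, 0],
    [0, 0, 0],
    [0, 0, 0],
    [0, 0, -0.003],
    [0, 0, -0.005],
    [0, 0, -0.01],
    [0, 0, -0.015],
    [0, 0, -0.015],
    [0, 0, -0.015]
  ],
  "rotation": [
    [0, 0, 0],
    [0, 0, 0],
    [0, 0, 0],
    [0, 0, 0],
    [0, 0, 0],
    [0, 0, 0],
    [0, 0, 0],
    [0, 0, 0],
    [0, 0, 0],
    [0, 0, 0],
    [0, 0, 0],
    [0, 0, 0]
  ],
  "grip": [0.48, 0.52, 0.56, 0.6, 0.65, 0.7, 0.7, 0.7, 0.7, 0.7, 0.7, 0.7]
}}

```text
clock: 17.42
position: [525.0, -342.0, 80.7]
ee_rot: [-0.001, 1.0, -0.001, -0.0]
contact_force: [0.1, -0.2, 0.5]
gripper_width: 59.9
```

Emit:
{"api": "play_rows", "payload": {
  "travel": [
    [0, 0, -0.02],
    [0, 0, -0.02],
    [0, 0, -0.02],
    [0, 0, -0.02],
    [0, 0, -0.02],
    [0, 0, -0.02],
    [0.02, 0, 0],
    [0.025, 0, 0],
    [0.025, 0, 0],
    [0.025, 0, 0],
    [0, 0, 0],
    [0, 0, 0]
  ],
  "rotation": [
    [0, 0, 0],
    [0, 0, 0],
    [0, 0, 0],
    [0, 0, 0],
    [0, 0, 0],
    [0, 0, 0],
    [0, 0, 0],
    [0, 0, 0],
    [0, 0, 0],
    [0, 0, 0],
    [0, 0, 0],
    [0, 0, 0]
  ],
  "grip": [0.7, 0.7, 0.7, 0.7, 0.7, 0.7, 0.7, 0.7, 0.7, 0.7, 0.7, 0.7]
}}

```text
clock: 18.42
position: [429.2, -342.1, 200.8]
ee_rot: [-0.001, 1.0, -0.001, 0.0]
contact_force: [0.6, -0.6, -0.2]
gripper_width: 59.9
```

Run:
```python
from h import *
c=optics.get_image("side");cv2.imwrite("pics/s6.png",c["image"][100:320,240:560].repeat(2,0).repeat(2,1))
P=cloud(c);h=cv2.cvtColor(c["image"],cv2.COLOR_BGR2HSV)
o=(h[...,0]<18)&(h[...,1]>150)&(np.linalg.norm(P[...,:2]-[524,-342],axis=-1)<40)
q=P[o];print(o.sum(),((q.min(0)+q.max(0))/2).round(1),q.min(0).round(1),q.max(0).round(1))
```

```text
367 [ 525.3 -339.7   24. ] [ 503.4 -368.8    2.3] [ 547.2 -310.5   45.7]
```

View pics/s6.png

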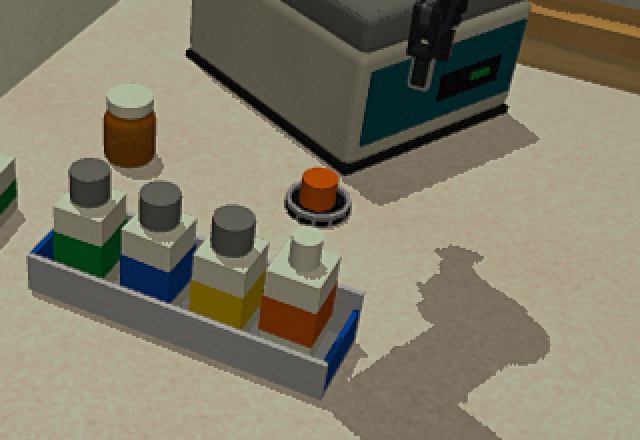

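The cap sits upright in the dish at (319,190). All four bottles stand and the gripper is clear.

```bash
python3 -c "
from bench import workorder;print(workorder.job_done())"
```

```text
the job is handed in; nothing more can be done
None
```

The job is done and handed in at about 18.5 s on the robot clock, against the 61 s limit.

- **Righting:** I pushed the bottle up from under its body with the shut fingers until it dropped onto its base. The force shown at the end of the pushing moves was at most about 6 N. With the cap still on, the cap top measured level at z = 143 mm, the same as the three other bottles.
- **Cap:** I then lifted the cap off straight up, set it in the dish with about 5 N of contact, and released it there.
- **Last check:** the final side image shows the cap upright inside the dish rim, the bottle standing with its neck bare, and the other three bottles still standing. The gripper was about 200 mm up, touching nothing.
- **Disagreements:**
  - My first measurement of the cap's tilt gave a slope of 0.17. That came from stray depth points, and a filtered repeat showed it level.
  - My top-view estimates of the dish centre differed by about 2.5 mm in y. The cap went down within that spread.

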